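Set the tool box right: swap the tray and pack the plane underneath

ROBOT

A 7-joint arm with a two-finger parallel gripper is mounted at the origin on the work surface. World frame = base frame: x ahead of the robot, y to its left, z up, the work surface at z = 0. Lengths are in mm, angles in rad, forces in N, time in s.
With the tool pointing down it reaches from about 350 to 900 mm from the base axis. Payload 7.2 kg.
Tool frame: the origin (TCP) lies midway between the tips of the shut fingers; the grasp point (between the pads) lies manip.grip_point_offset behind it (manip.grip_point_offset is the distance from the TCP to the grasp point, in mm); z points along the fingers, y is the line along which they close (so a half turn about z gives the same grasp; the last joint's range is limited). The gripper opens to 85 mm and grips with 20 to 120 N. Pads are 22 mm wide; open, the fingers measure 114 mm over their backs; the gripper's body (76 mm by 85 mm) begins 54 mm behind the grasp point. The pads swing forward as they close: fully open they stand 13 mm farther back than shut.
Start: joints at [1.214, 0.411, -0.013, 1.596, 0.006, 1.134, -0.082], TCP at [177.989, -599.123, 231.297] pointing down, gripper open.
Joint ranges: [-2.95, 2.95], [-0.29, 1.99], [-1.47, 1.44], [0.14, 2.54], [-1.03, 4.17], [0.13, 1.85], [-2.86, 2.86]. Speed limits (rad/s): [2.39, 2.39, 3.01, 3.01, 3.14, 3.14, 3.14].

INTERFACE

Orientations are given as a 3x3 rotation matrix whose columns are the frame's x, y, z axes.
In Python, from rig import manip gives the robot as it stands.
- The arm moves only by the tool send_path, called after "Request:" by a JSON object that holds its "method" and its "body". Schema: {"type":"object","properties":{"ticks":{"type":"array","items":{"type":"array","items":{"type":"array","items":{"type":"number"},"minItems":5,"maxItems":5},"minItems":1,"maxItems":12},"minItems":1,"maxItems":1},"grip_n":{"type":"number"},"only":{"type":"string"},"quiet":{"type":"boolean"},"lines":{"type":"string"}},"required":["ticks"],"additionalProperties":false}. ticks is a list that holds a single list of rows (three levels of brackets), with 1 to 12 rows, each of 5 numbers: the opening from 0.0 (shut) to 1.0 (fully open), then dx, dy, dz in shares of the most that a row can go, 1 being 62.5 mm, then a turn about the tool's z in fractions of the full range, 1 being pi rad; each row shifts and turns the commanded pose from where the row before left it, along the tool's axes as they then stand; what a row does not reach is not made up. A row lasts 1/8 s, in which the tool goes at most 62.5 mm and 0.188 rad, less where a joint would pass 70% of its speed; a pose out of reach is approached as far as the arm can. The fingers move at their own pace and stop on an object; grip_n is the grip in N (left out, the last holds). Time passes only in rows, so rows that do not move let the fingers close. The tool returns the time, the measured TCP pose, the force, the opening and the grip force at its end. only (a regular expression) keeps the lines of the reply that match it, lines (a string "A,B") keeps lines A to B, and quiet returns only ok. No shift or turn number may pass 1 either way. Input that does not fit is refused with a message, and nothing moves.
- manip.get_state(): the state, without advancing time (a new reading comes with each control period).
- manip.grab_frame(name): name is "scene" or "side" or "wrist"; returns a dict with "frame" (480x640x3 uint8, red, green, blue), "K" (3x3 intrinsics, pixels), "R" (3x3) and "t" (3): a world point X has camera coordinates R X + t; the wrist camera has in their place "mount" (4x4, takes a point from camera to tool coordinates, whose origin is the TCP and whose axes are the flange's). Camera axes: x right, y down, z forward; pixel columns grow to the right and rows downward; lengths in mm; the calibration is good to about 2 mm. A picture is of the moment at which its call begins: read the wrist's pose just before it. There is no depth.
- manip.finish_job(): hands the job in; it is judged then, once.
The state is a dict: "time": time; "qpos": joint angles; "joint_vel": joint speeds; "tau": joint torques, N m; "position": TCP position; "eef_rot": TCP orientation; "force": force on the tool from outside, world axes, zero at the start; "torque": the same for the moment, N m; "width": opening from 0.0 (shut) to 1.0 (fully open); "grasp_force": force on a finger pad.
Only numpy, scipy, OpenCV 4.12 (cv2) and the standard library are available. Lean on these libraries where they do the work, as an engineer would, in place of code of your own. Each camera call takes 0.05 s, during which the arm holds its last target. There are 200 camera calls.

TASK

In the tool box's top tray the round tin and the padlock lie in each other's pockets: swap them, each flat in the middle of its new pocket (the rubber mat on the bench is a free spot for the way). Lift the cantilever tray by its handle until it stands fully open, lay the block plane on its sole lengthwise in the middle of the compartment underneath, then lower the tray by its handle until fully shut, without letting it drop. Leave the jar and the oil can where they stand.

Things in the scene. Friction and masses are not known exactly. Their poses are not given: they have to be found in the camera images.
- tin: Flat round tin, bare metal, diameter 54 mm over its lid (51 mm at the foot), 25 mm high, about 90 g, lying flat in one of the tray's two pockets. Origin: centre of the underside; z is up. Grip it across its diameter.
- padlock: Brass padlock, steel shackle, about 200 g, flat in the tray's other pocket. Origin: underside, middle of its whole 72 mm length; x along it to the shackle, z up. Brass body 42 (x) x 44 (y) x 24 (z) mm, from x = -36 to +6 mm; shackle 36 mm wide, 8 mm bar, 12 mm above the underside, out to x = +36 mm. Grip the body at x = -15 mm across y (44 mm).
- plane: Block plane lying on its sole on the bench, about 550 g. Steel sole 140 (x) x 46 (y) x 8 (z) mm; on it, x = -40 to +36 mm, a dark body 46 mm wide up to z = 32 mm, a sloping brass cap up to z = 53 mm at x = -65 mm, and a wooden knob 26 mm wide at x = +52 mm, top z = 40 mm. Origin: centre of the sole's underside; x to the knob, z up. Grip at the origin across y (46 mm).
- toolbox: Black tool box, fixed to the bench, 150 (x) x 290 (y) x 70 mm high, walls and floor 4 mm: one undivided compartment, 142 x 282 mm inside, floor 4 mm above the bench, under the tray. Origin: centre of the underside; x points to the side where the tray swings out (away from the robot), y along its length, z up. The plane may point either way in it.
- tray_mid (a point): Grey top tray, 150 (x) x 290 (y) mm, walls 30 mm high, 4 mm thick. Point: middle of the tray, on top of its 4 mm floor; shut, 79 mm above the box's underside. Axes as the box's, level as it swings. A 4 mm divider at y = 0 carries the handle; beside it two pockets, 142 (x) x 139 (y) mm inside, middles at x = 0, y = +71.5 and -71.5 mm, marked by thin black 85 mm square pads.
- tray_handle (a point): Centre of the black handle bar on top of the tray's divider: 70 mm long along the tray's x, 14 mm wide (y), 14 mm high, with 39 mm from the tray's floor to this point; the bar's top is 46 mm above the floor. Grip it from above across y. It swings with the tray.
- tray_link (a joint): Tray swing q, rad: 0 shut, 1.658 fully open at the stop. The tray stays level; all its points move in the box's x-z plane by dx = 120 (cos 0.436 - cos(0.436 + q)), dz = 120 (sin(0.436 + q) - sin 0.436) mm: up, then back along box +x; open 169 mm back, 53 mm up. Lifting takes 4 to 8 N. Beyond 1.14 rad its weight holds it open, below that it falls shut.
- mat: Square black rubber mat, 100 x 100 x 3 mm, flat on the bench, empty and fixed: a free spot. Origin: centre of the underside, z up.
- jar: Bystander: closed glass jar with a steel cap, diameter 60 mm, 75 mm high, standing on the bench; not to be moved. Origin: centre of the underside.
- oilcan: Bystander: copper oil can, diameter 60 mm, cone-shaped above, 88 mm to the tip of its spout, standing on the bench; not to be moved. Origin: centre of the underside.

How it is judged (in metres and radians):
On the way, in this order (a step that is already met when the one before it is completed fails the run):
1. the tray is lifted fully open (tray_link above 1.5 rad) (value of joint tray_link above 1.5 rad), for 0.2 s.
2. the plane lies in the compartment, let go, while the tray is open (x of plane in the frame of toolbox between -0.015 and 0.015 m and y of plane in the frame of toolbox between -0.015 and 0.015 m and z of plane in the frame of toolbox below 0.01 m and angle between plane's own z axis and vertical below 0.12 rad and angle between the x axis of plane and the y axis of toolbox, either way round below 0.2 rad and contact force between plane and the fingers below 0.05 N and value of joint tray_link above 1.2 rad), for 0.2 s.
3. the tray is shut again (tray_link below 0.04 rad) (value of joint tray_link below 0.04 rad), for 0.2 s.
At the end, for the whole second after the job is handed in: Tray shut (under 0.04 rad). Tin and padlock flat in each other's former pockets, within 15 mm of the middles in x and y. Plane on its sole, within 15 mm (x, y) of the box's middle, lengthwise within 0.2 rad. All let go and at rest; jar and oil can within 25 mm of their starts (x of plane in the frame of toolbox between -0.015 and 0.015 m and y of plane in the frame of toolbox between -0.015 and 0.015 m and z of plane in the frame of toolbox below 0.01 m and angle between plane's own z axis and vertical below 0.12 rad and angle between the x axis of plane and the y axis of toolbox, either way round below 0.2 rad and value of joint tray_link below 0.04 rad and distance of each of tin, padlock from where it was at the start of the episode above 0.09 m and ((x of tin in the frame of tray_mid between -0.015 and 0.015 m and y of tin in the frame of tray_mid between 0.0565 and 0.0865 m and z of each of tin, padlock in the frame of tray_mid below 0.006 m and angle between each of tin, padlock's own z axis and vertical below 0.12 rad and x of padlock in the frame of tray_mid between -0.015 and 0.015 m and y of padlock in the frame of tray_mid between -0.0865 and -0.0565 m) or (x of tin in the frame of tray_mid between -0.015 and 0.015 m and y of tin in the frame of tray_mid between -0.0865 and -0.0565 m and z of each of tin, padlock in the frame of tray_mid below 0.006 m and angle between each of tin, padlock's own z axis and vertical below 0.12 rad and x of padlock in the frame of tray_mid between -0.015 and 0.015 m and y of padlock in the frame of tray_mid between 0.0565 and 0.0865 m)) and linear speed of each of tin, padlock, plane below 0.02 m/s and contact force between each of tin, padlock, plane and the arm below 0.05 N and contact force between each of tin, padlock, plane and the fingers below 0.05 N and distance of each of jar, oilcan from where it was at the start of the episode below 0.025 m); the robot touches nothing.
It fails at once if the tray drops shut (tray_link faster than 4.5 rad/s downward) (velocity of joint tray_link below -4.5 rad/s).
It fails at once if the jar or the oil can is shifted by more than 25 mm or tipped (distance of any of jar, oilcan from where it was at the start of the episode above 0.025 m or angle between any of jar, oilcan's own z axis and vertical above 0.5 rad).
It also fails if it takes over 128 s, if anything falls off the work surface, if the arm or the gripper's body presses on something with over 40 N, if the wrist force passes 120 N, or if a joint passes its speed limit or range.

## Working session

There is one attempt and no reset: what is moved stays moved. The work goes in short steps, Python scripts to look and compute and a tool call to move; the robot and the scene stay as the last step left them, time stands still between calls to the robot, and variables do not carry over. Pictures are saved under pics/ and viewed, at most 14 in all, crops included, and the job is handed in when it is done.

```bash
ls; mkdir -p pics; python3 - <<'E'
from rig import manip
import cv2,json,numpy as np
print(manip.grip_point_offset); s=manip.get_state(); print(s['position'],s['eef_rot'],s['width'],s['time'])
for n in("scene","side"):
    f=manip.grab_frame(n); cv2.imwrite(f"pics/{n}0.png",f["frame"][:,:,::-1])
    print(n,np.round(f["K"],1).tolist(),np.round(f["R"],4).tolist(),np.round(f["t"],1), -f["R"].T@f["t"])
E
```

```text
pics
rig.py
18.700000000000003
[ 177.83172009 -598.64701482  230.44387654] [[ 9.58575674e-01  2.84837449e-01 -5.52685514e-04]
 [ 2.84837970e-01 -9.58574455e-01  1.53125423e-03]
 [-9.36316668e-05 -1.62524887e-03 -9.99998675e-01]] 1.000226777150567 0.0
scene [[474.7, 0.0, 309.7], [0.0, 474.7, 244.2], [0.0, 0.0, 1.0]] [[0.7707, 0.6372, 0.0062], [0.4537, -0.5418, -0.7076], [-0.4475, 0.5481, -0.7066]] [-397.1 -154.8 1213.7] [ 919.32745182 -496.12117924  750.54436001]
side [[487.1, 0.0, 328.5], [0.0, 487.1, 240.2], [0.0, 0.0, 1.0]] [[-0.9484, -0.3168, 0.0132], [-0.166, 0.4607, -0.8719], [0.2701, -0.8291, -0.4895]] [499.3 196.  988.9] [238.92457497 887.77333226 648.43604618]
```

View pics/scene0.png

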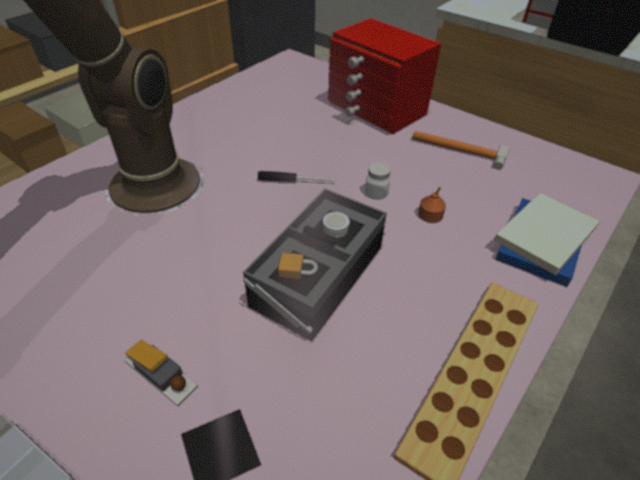

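View pics/side0.png

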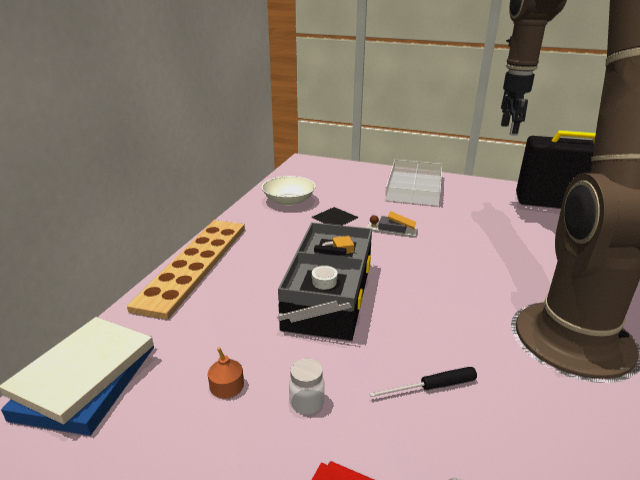

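The scene view shows the box centred near (315,262), with the tin at (335,223), padlock at (293,265), plane at (162,370), mat at (221,447), jar at (377,180) and oil can at (432,207). The side view shows the same layout: tin (324,278), padlock (343,243), mat (335,216), plane (395,223). The handle bar is on the divider. I'll get coarse positions from these.

```bash
cat > h.py <<'E'
import numpy as np, cv2
from rig import manip
def cam(n):
    s=manip.get_state(); f=manip.grab_frame(n)
    if n=="wrist":
        M=np.array(f["mount"]); R=np.array(s["eef_rot"]); p=np.array(s["position"])
        Rc=R@M[:3,:3]; c=R@M[:3,3]+p          # cam->world
    else:
        Rc=np.array(f["R"]).T; c=-Rc@np.array(f["t"])
    return f["frame"],np.array(f["K"]),Rc,c
def ray(C,uv,z):
    _,K,Rc,c=C
    d=(Rc@np.linalg.inv(K)@np.vstack([np.atleast_2d(uv).T,np.ones(len(np.atleast_2d(uv)))])).T
    return c+d*((z-c[2])/d[:,2])[:,None]
def proj(C,X):
    _,K,Rc,c=C
    q=K@(Rc.T@(np.atleast_2d(X)-c).T); return (q[:2]/q[2]).T
def two(C1,a,C2,b):
    A=[];B=[]
    for C,p in((C1,a),(C2,b)):
        d=C[2]@np.linalg.inv(C[1])@np.r_[p,1]; d/=np.linalg.norm(d); P=np.eye(3)-np.outer(d,d); A.append(P);B.append(P@C[3])
    return np.linalg.lstsq(np.vstack(A),np.hstack(B),rcond=None)[0]
def tool(T):  # world target delta into tool axes
    s=manip.get_state(); return np.array(s["eef_rot"]).T@(np.array(T)-s["position"])
E
python3 - <<'E'
from h import *
np.set_printoptions(precision=1,suppress=True)
S=cam("scene");D=cam("side")
print("rim scene",ray(S,[(326,192),(386,212),(310,333),(246,270)],105))
print("rim side",ray(D,[(300,226),(372,229),(358,304),(283,291)],105))
print("mat S",ray(S,[(182,432),(240,410),(260,462)],3),"D",ray(D,[(335,216)],3))
print("tin top",ray(S,[(336,219)],104),ray(D,[(324,273)],104))
print("padlock",ray(S,[(291,262)],103),ray(D,[(344,241)],103))
print("jar",ray(S,[(378,168)],75),ray(D,[(307,370)],75),"can",ray(S,[(432,216)],5),ray(D,[(226,390)],5))
print("plane knob",two(S,(178,380),D,(374,219)),ray(S,[(178,380)],35),"cap",ray(S,[(146,353)],48),ray(D,[(402,218)],48))
E
```

```text
rim scene [[ 435.6  150.5  105. ]
 [ 571.4  178.6  105. ]
 [ 640.6 -152.   105. ]
 [ 463.8 -121.2  105. ]]
rim side [[ 625.3  -75.5  105. ]
 [ 458.6 -119.5  105. ]
 [ 411.1  177.5  105. ]
 [ 557.9  185.7  105. ]]
mat S [[ 559.7 -373.3    3. ]
 [ 604.3 -288.4    3. ]
 [ 687.4 -327.5    3. ]] D [[ 623.5 -351.3    3. ]]
tin top [[504.6  95.8 104. ]] [[504.7  98.3 104. ]]
padlock [[512.4 -52.3 103. ]] [[505.5 -44.5 103. ]]
jar [[452.1 333.1  75. ]] [[451.5 338.2  75. ]] can [[609.  341.1   5. ]] [[593.2 362.5   5. ]]
plane knob [ 498.5 -324.2   27.9] [[ 501.7 -326.2   35. ]] cap [[ 427.8 -331.4   48. ]] [[ 419.4 -316.2   48. ]]
```

The manual's scale: shifts go in shares of 62.5 mm and turns go in shares of pi rad. Converting my numbers, 39 mm is 0.624, -16 mm is -0.256.

Request:
{"method": "send_path", "body": {"ticks": [[[1,0.624,-0.256,-0.24,0],[1,0.624,-0.256,-0.24,0],[1,0.624,-0.256,-0.24,0],[1,0.624,-0.256,-0.24,0],[1,0.624,-0.256,-0.24,0],[1,0.624,-0.256,-0.24,0],[1,0.624,-0.256,-0.24,0],[1,0.624,-0.256,-0.24,0],[1,0.624,-0.256,-0.24,0],[1,0.624,-0.256,-0.24,0],[1,0,0,0,0],[1,0,0,0,0]]]}}

```text
time: 1.7
position: [505.8, -335.1, 380.8]
eef_rot: [[0.959, 0.285, -0.001], [0.285, -0.959, -0.0], [-0.001, -0.0, -1.0]]
force: [-0.5, -1.1, -0.2]
width: 1.002
grasp_force: 0.0
```

```bash
python3 - <<'E'
from h import *
np.set_printoptions(precision=1,suppress=True)
W=cam("wrist"); cv2.imwrite("pics/w1.png",W[0][:,:,::-1]); print(W[3],W[2],manip.grab_frame("wrist")["mount"])
np.savez("w1.npz",*W)
E
```

```text
[ 569.2 -315.5  523.2] [[ 0.3 -0.9 -0.3]
 [-1.  -0.3 -0.1]
 [-0.   0.3 -1. ]] [[   0.    -1.    -0.3   66.2]
 [   1.     0.    -0.    -0.7]
 [   0.    -0.3    1.  -142.4]
 [   0.     0.     0.     1. ]]
```

View pics/w1.png

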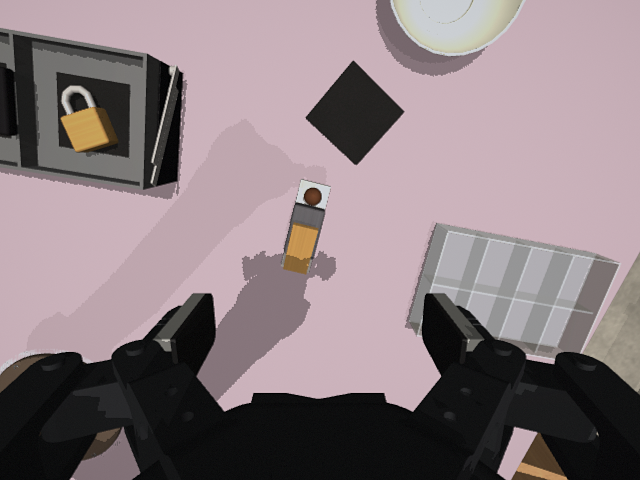

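Wrist view: plane at about (307,227) with its knob at (313,196). The mat is at (355,112), the padlock at (88,122) and the end of the handle at (5,100). Next I'll look over the box.

In the tool's units: -39 mm is -0.624, 6 mm is 0.096, 0.18 rad / 3.1416 = 0.0573.

Request:
{"method": "send_path", "body": {"ticks": [[[1,0.096,-0.624,0,0],[1,0.096,-0.624,0,0],[1,0.096,-0.624,0,0],[1,0.096,-0.624,0,0],[1,0.096,-0.624,0,0],[1,0.096,-0.624,0,0],[1,0.096,-0.624,0,0],[1,0.096,-0.624,0,0],[1,0.096,-0.624,0,0],[1,0,0,0,0.0573],[1,0,0,0,0],[1,0,0,0,0]]]}}

```text
time: 3.3
position: [458.0, 16.0, 381.2]
eef_rot: [[0.994, 0.11, -0.0], [0.11, -0.994, -0.0], [-0.0, 0.0, -1.0]]
force: [-0.5, -0.1, -0.2]
width: 1.002
grasp_force: 0.0
```

```bash
python3 - <<'E'
from h import *
np.set_printoptions(precision=1,suppress=True)
W=cam("wrist"); cv2.imwrite("pics/w2.png",W[0][:,:,::-1]); np.savez("w2.npz",*W)
z=np.load("w1.npz"); A=[z[k] for k in z]
print("knob",ray(A,[(313,196)],35),"sole front",ray(A,[(303,180),(330,187)],8),"cap back",ray(A,[(284,271),(308,273)],53))
print("mat",ray(A,[(353,61),(404,112),(356,165),(306,117)],3))
E
```

```text
knob [[ 501.1 -327.8   35. ]] sole front [[ 515.8 -307.8    8. ]
 [ 517.3 -348.8    8. ]] cap back [[ 388.  -317.7   53. ]
 [ 394.9 -351.6   53. ]]
mat [[ 688.8 -329.1    3. ]
 [ 647.1 -418.3    3. ]
 [ 558.3 -376.3    3. ]
 [ 601.4 -287.6    3. ]]
```

View pics/w2.png

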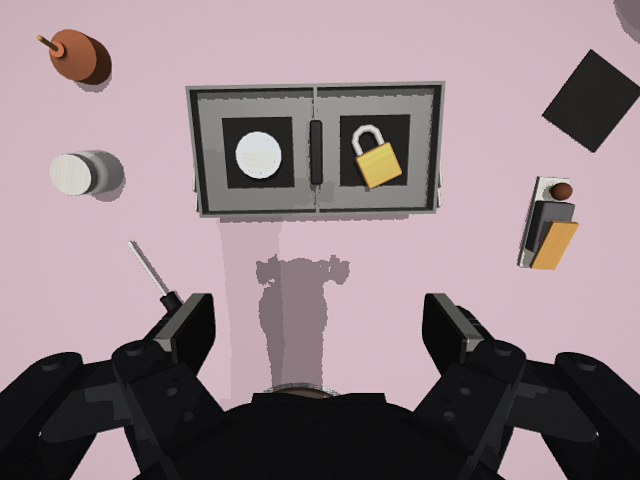

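The box is fully visible. Pads are at (258,153) and (375,150), tin at (259,155), padlock at (377,160), handle at (316,152), and the box is nearly aligned with the image.

```bash
python3 - <<'E'
from h import *
np.set_printoptions(precision=1,suppress=True)
z=np.load("w2.npz"); A=[z[k] for k in z]; f=A[0]
rim=ray(A,[(186,87),(445,82),(438,213),(202,217)],105); print("rim",rim,rim.mean(0))
hsv=cv2.cvtColor(f,cv2.COLOR_RGB2HSV)
g=f.astype(int).max(2)
roi=np.zeros(f.shape[:2],bool); roi[90:210,205:435]=1
dark=((g<45)&roi).astype(np.uint8)
def comp(m):
    n,l,st,c=cv2.connectedComponentsWithStats(m.astype(np.uint8)); return [(st[i].tolist(),c[i],l==i) for i in range(1,n) if st[i][4]>150]
for st,c,_ in comp(dark): print("dark",st,c)
print("pads L",ray(A,[(222,118),(294,117),(294,187),(228,189)],79).mean(0),"R",ray(A,[(340,115),(410,114),(408,185),(341,187)],79).mean(0))
tm=(g>150)&roi; 
for st,c,l in comp(tm):
    p=np.argwhere(l)[:,::-1].astype(np.float32); print("bright",st,c,cv2.minEnclosingCircle(p),ray(A,[c],104))
bm=(hsv[...,0]>10)&(hsv[...,0]<30)&(hsv[...,1]>110)&(g>70)
for st,c,l in comp(bm):
    r=cv2.minAreaRect(np.argwhere(l)[:,::-1].astype(np.float32)); b=cv2.boxPoints(r); print("brass",st,c,b,ray(A,b,103),ray(A,[c],103))
print("handle",ray(A,[(310,122),(322,121),(321,184),(311,184)],125))
print("shackle tip",ray(A,[(365,128)],79+16))
print("plane: knob",ray(A,[(562,191)],38),"sole",ray(A,[(537,177),(572,178),(518,267)],8))
print("jar",ray(A,[(71,174)],75))
E
```

```text
rim [[ 570.2  177.6  105. ]
 [ 607.1 -108.5  105. ]
 [ 460.8 -130.4  105. ]
 [ 424.   156.5  105. ]] [515.5  23.8 105. ]
dark [426, 90, 9, 120, 467] [431.6 163. ]
dark [340, 115, 70, 71, 2618] [373.4 144.8]
dark [222, 117, 72, 71, 2894] [258.4 150. ]
dark [310, 120, 12, 65, 267] [315.1 151.7]
dark [359, 132, 19, 20, 256] [367.  140.9]
pads L [506.1  95.5  79. ] R [524.8 -46.3  79. ]
bright [314, 90, 96, 83, 1528] [343.9 109. ] ((359.3833923339844, 126.5127944946289), 58.248165130615234) [[566.8  -0.5 104. ]]
bright [264, 97, 48, 28, 437] [299.  106.7] ((287.5, 108.5), 25.34768295288086) [[563.6  50.4 104. ]]
bright [352, 125, 50, 64, 1581] [376.2 159.2] ((373.5627136230469, 155.82960510253906), 32.36716842651367) [[516.  -45.5 104. ]]
bright [236, 132, 45, 47, 1645] [258.2 154.6] ((258.3163146972656, 154.5408172607422), 23.469242095947266) [[505.9  93.  104. ]]
brass [356, 142, 46, 47, 1341] [378.6 164.9] [[353.4 157.8]
 [388.2 140.4]
 [404.  172. ]
 [369.2 189.4]] [[514.5 -18.7 103. ]
 [538.5 -56.3 103. ]
 [504.8 -80.9 103. ]
 [479.8 -42.7 103. ]] [[509.6 -49.5 103. ]]
brass [531, 220, 48, 50, 1237] [554.3 244.5] [[530.4 267.3]
 [554.1 212.9]
 [578.3 223.4]
 [554.6 277.8]] [[ 404.  -263.2  103. ]
 [ 476.4 -273.   103. ]
 [ 466.8 -306.5  103. ]
 [ 393.4 -298.1  103. ]] [[ 437.  -284.8  103. ]]
handle [[547.4  35.7 125. ]
 [549.9  22.8 125. ]
 [482.1  16.3 125. ]
 [480.9  27.6 125. ]]
shackle tip [[549.7 -28.4  95. ]]
plane: knob [[ 500.5 -320.9   38. ]] sole [[ 515.  -299.8    8. ]
 [ 519.2 -351.2    8. ]
 [ 375.3 -308.5    8. ]]
jar [[454.4 333.1  75. ]]
```

In the tool's units: 36 mm is 0.576, 30 mm is 0.48.

Request:
{"method": "send_path", "body": {"ticks": [[[1,0.224,-0.288,0.576,0],[1,0.224,-0.288,0.576,0],[1,0.224,-0.288,0.576,0],[1,0.224,-0.272,0.576,0],[1,0,0,0.576,0],[1,0,0,0.48,0],[1,0,0,0,0],[1,0,0,0,0]]], "grip_n": 30}}

```text
time: 4.35
position: [506.7, 93.7, 172.3]
eef_rot: [[0.994, 0.109, 0.001], [0.109, -0.994, 0.0], [0.001, -0.0, -1.0]]
force: [1.1, -0.7, 0.3]
width: 0.997
grasp_force: 0.0
```

```bash
python3 -c "
from h import *
print(tool([505.9,93,84]))"
```

```text
[-1.00544309  0.62141801 88.31738884]
```

In the tool's units: 30 mm is 0.48, 20 mm is 0.32.

Request:
{"method": "send_path", "body": {"ticks": [[[1,-0.016,0,0.48,0],[1,0,0,0.48,0],[1,0,0,0.32,0],[1,0,0,0.128,0],[1,0,0,0,0],[0.5,0,0,0,0],[0,0,0,0,0],[0,0,0,0,0],[0,0,0,0,0],[0,0,0,0,0]]], "grip_n": 30}}

```text
time: 5.6
position: [505.6, 93.8, 84.4]
eef_rot: [[0.994, 0.109, 0.002], [0.109, -0.994, -0.0], [0.002, 0.0, -1.0]]
force: [-1.2, -0.4, 5.5]
width: 0.613
grasp_force: 31.3
```

In the tool's units: 46 mm is 0.736, -30 mm is -0.48.

Request:
{"method": "send_path", "body": {"ticks": [[[0,0,0,-0.48,0],[0,0,0,-0.48,0],[0,0,0,-0.48,0],[0,0.112,0.736,0,0],[0,0.112,0.736,0,0],[0,0.112,0.736,0,0],[0,0.112,0.736,0,0],[0,0.112,0.736,0,0],[0,0.112,0.736,0,0],[0,0.112,0.736,0,0],[0,0.112,0.736,0,0],[0,0.112,0.736,0,0]]]}}

```text
time: 7.1
position: [612.8, -312.5, 173.6]
eef_rot: [[0.994, 0.109, 0.0], [0.109, -0.994, 0.0], [0.0, 0.0, -1.0]]
force: [0.7, -0.5, 0.1]
width: 0.611
grasp_force: 32.2
```

Request:
{"method": "send_path", "body": {"ticks": [[[0,0.096,0.688,0.16,0],[0,0,0,0.48,0],[0,0,0,0.48,0],[0,0,0,0.48,0],[0,0,0,0.48,0],[0,0,0,0.32,0],[0,0,0,0,0],[0,0,0,0,0]]]}}

```text
time: 8.1
position: [624.1, -353.4, 24.5]
eef_rot: [[0.994, 0.109, 0.002], [0.109, -0.994, -0.001], [0.001, 0.001, -1.0]]
force: [0.1, 0.8, 0.4]
width: 0.609
grasp_force: 32.2
```

In the tool's units: -50 mm is -0.8, -40 mm is -0.64.

Request:
{"method": "send_path", "body": {"ticks": [[[0,0,0,0.128,0],[0,0,0,0.112,0],[0,0,0,0,0],[0,0,0,0,0],[1,0,0,0,0],[1,0,0,0,0],[1,0,0,0,0],[1,0,0,-0.4,0],[1,0,0,-0.64,0],[1,0,0,-0.8,0],[1,0,0,-0.8,0],[1,0,0,0,0]]]}}

```text
time: 9.6
position: [625.8, -354.0, 179.0]
eef_rot: [[0.994, 0.108, 0.008], [0.108, -0.994, -0.004], [0.007, 0.005, -1.0]]
force: [0.3, 0.6, -0.4]
width: 0.999
grasp_force: 0.0
```

```bash
python3 -c "
from h import *
print(tool([509.4,-49.7,175]))"
```

```text
[ -82.70271521 -315.15413754    1.86339573]
```

In the tool's units: -45 mm is -0.72, -12 mm is -0.192, -0.17 rad / 3.1416 = -0.0541.

Request:
{"method": "send_path", "body": {"ticks": [[[1,-0.192,-0.72,0,0],[1,-0.192,-0.72,0,0],[1,-0.192,-0.72,0,0],[1,-0.192,-0.72,0,0],[1,-0.192,-0.72,0,0],[1,-0.192,-0.72,0,0],[1,-0.176,-0.72,0,0],[1,0,0,0,-0.0541],[1,0,0,0,-0.0541],[1,0,0,0,-0.0535],[1,0,0,0,0],[1,0,0,0,0]]]}}

```text
time: 11.1
position: [506.3, -49.1, 172.9]
eef_rot: [[0.818, 0.575, -0.001], [0.575, -0.818, 0.0], [-0.0, -0.0, -1.0]]
force: [-0.6, 0.1, -0.7]
width: 0.999
grasp_force: 0.0
```

```bash
python3 - <<'E'
from h import *
print(tool([509.4,-49.7,83.5]))
W=cam("wrist"); cv2.imwrite("pics/w3.png",W[0][:,:,::-1])
E
```

```text
[ 2.21949069  2.34377215 89.42079788]
```

View pics/w3.png

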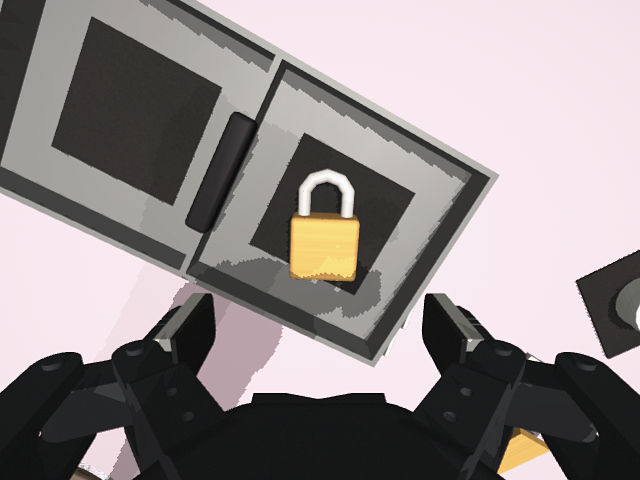

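The padlock is square to the fingers, with its body at (324,247), so the grip is aligned. The L pocket is empty and the tin is on the mat.

In the tool's units: 30 mm is 0.48, 20 mm is 0.32.

Request:
{"method": "send_path", "body": {"ticks": [[[1,0.032,0.032,0.48,0],[1,0,0,0.48,0],[1,0,0,0.32,0],[1,0,0,0.144,0],[1,0,0,0,0],[0.4,0,0,0,0],[0,0,0,0,0],[0,0,0,0,0],[0,0,0,0,0],[0,0,0,0,0]]], "grip_n": 40}}

```text
time: 12.4
position: [509.9, -49.6, 85.2]
eef_rot: [[0.816, 0.578, 0.001], [0.578, -0.816, -0.0], [0.001, 0.001, -1.0]]
force: [-1.4, 0.1, 5.7]
width: 0.508
grasp_force: 41.8
```

```bash
python3 - <<'E'
from h import *
E
```

Request:
{"method": "send_path", "body": {"ticks": [[[0,0,0,-0.48,0],[0,0,0,-0.48,0],[0,0,0,-0.48,0],[0,0,0,0,0]]]}}

```text
time: 12.9
position: [510.6, -49.5, 176.3]
eef_rot: [[0.816, 0.578, 0.004], [0.578, -0.816, -0.001], [0.003, 0.003, -1.0]]
force: [-0.0, 0.2, -2.6]
width: 0.508
grasp_force: 41.4
```

```bash
python3 - <<'E'
from h import *
# padlock body target: origin at pocket L
R=np.array(manip.get_state()["eef_rot"]); print(tool(np.array([506.2,95.1,175])-15*R[:,0]*[1,1,0]))
E
```

```text
[  65.01340785 -120.56584908    1.11333472]
```

In the tool's units: -30.5 mm is -0.488, -30 mm is -0.48.

Request:
{"method": "send_path", "body": {"ticks": [[[0,0.256,-0.48,0,0],[0,0.256,-0.48,0,0],[0,0.256,-0.48,0,0],[0,0.272,-0.488,0,0],[0,0,0,0.48,0],[0,0,0,0.48,0],[0,0,0,0.32,0],[0,0,0,0.08,0],[0,0,0,0,0],[0,0,0,0,0]]]}}

```text
time: 14.15
position: [493.1, 86.6, 89.9]
eef_rot: [[0.816, 0.578, 0.001], [0.578, -0.816, 0.0], [0.001, 0.001, -1.0]]
force: [0.0, -0.3, -1.9]
width: 0.505
grasp_force: 41.3
```

In the tool's units: -35 mm is -0.56, -20 mm is -0.32.

Request:
{"method": "send_path", "body": {"ticks": [[[0,0.016,0,0.072,0],[0,0,0,0,0],[0,0,0,0,0],[0.7,0,0,0,0],[0.7,0,0,0,0],[0.7,0,0,-0.32,0],[0.7,0,0,-0.56,0],[1,0,0,-0.56,0],[1,0,0,0,0]]]}}

```text
time: 15.28
position: [494.9, 87.5, 177.1]
eef_rot: [[0.816, 0.578, 0.005], [0.578, -0.816, 0.0], [0.004, 0.002, -1.0]]
force: [0.2, 0.2, -0.1]
width: 0.998
grasp_force: 0.0
```

```bash
python3 -c "
from h import *
print(tool([624.5,-353,175]))"
```

```text
[-149.05248066  434.30682659    2.54824946]
```

In the tool's units: 48 mm is 0.768, -16.5 mm is -0.264, 0.17 rad / 3.1416 = 0.0541.

Request:
{"method": "send_path", "body": {"ticks": [[[1,-0.264,0.768,0,0],[1,-0.264,0.768,0,0],[1,-0.264,0.768,0,0],[1,-0.264,0.768,0,0],[1,-0.264,0.768,0,0],[1,-0.264,0.768,0,0],[1,-0.264,0.768,0,0],[1,-0.264,0.768,0,0],[1,-0.264,0.768,0,0],[1,0,0,0,0.0541],[1,0,0,0,0.0541],[1,0,0,0,0.0468]]]}}

```text
time: 16.77
position: [621.6, -351.1, 172.8]
eef_rot: [[0.992, 0.124, -0.002], [0.124, -0.992, 0.001], [-0.002, -0.001, -1.0]]
force: [0.2, -0.4, 0.3]
width: 0.999
grasp_force: 0.0
```

Request:
{"method": "send_path", "body": {"ticks": [[[1,0,0,0,0],[1,0,0,0,0]]]}}

```text
time: 17.02
position: [622.0, -351.0, 174.0]
eef_rot: [[0.991, 0.133, -0.001], [0.133, -0.991, 0.0], [-0.001, -0.0, -1.0]]
force: [0.3, -0.1, 0.3]
width: 1.004
grasp_force: 0.0
```

```bash
python3 - <<'E'
from h import *
W=cam("wrist"); cv2.imwrite("pics/w4.png",W[0][:,:,::-1]); f=W[0]
m=((f.min(2)>100)).astype(np.uint8)
n,l,st,c=cv2.connectedComponentsWithStats(m)
for i in range(1,n):
    if 200<st[i][4]<30000: print(st[i],c[i],ray(W,[c[i]],28))
print(tool([624.5,-353,10]))
E
```

```text
[ 290  193   63   63 3051] [321.00294985 224.06653556] [[ 623.8858696  -352.27402022   28.        ]]
[  0 204  25 164 641] [ 11.77691108 273.5850234 ] [[543.04449201 -87.1229179   28.        ]]
[  70  427   70   53 2380] [107.86344538 458.37184874] [[ 347.16957598 -166.17785961   28.        ]]
[ 497  427   70   53 2386] [528.79463537 458.44719195] [[ 405.50834943 -599.99947036   28.        ]]
[  2.31074741   2.27975352 164.20163238]
```

View pics/w4.png

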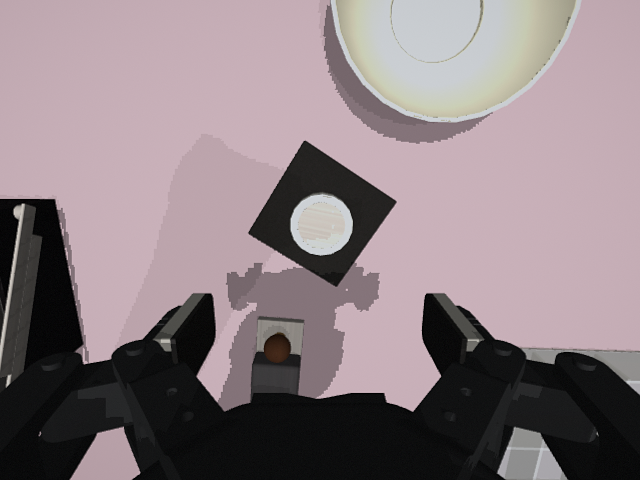

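The tin is flat on the mat at (321,224), which gives (623.9,-352.3). I'll pick it up.

In the tool's units: -40 mm is -0.64, 30 mm is 0.48.

Request:
{"method": "send_path", "body": {"ticks": [[[1,0.032,0.024,0.64,0],[1,0,0,0.64,0],[1,0,0,0.64,0],[1,0,0,0.48,0],[1,0,0,0.24,0],[1,0,0,0,0],[0.5,0,0,0,0],[0,0,0,0,0],[0,0,0,0,0],[0,0,0,0,0],[0,0,0,-0.32,0],[0,0,0,-0.64,0]]], "grip_n": 30}}

```text
time: 18.58
position: [623.2, -352.0, 69.7]
eef_rot: [[0.992, 0.13, -0.003], [0.13, -0.992, 0.001], [-0.003, -0.002, -1.0]]
force: [0.2, -0.4, -0.6]
width: 0.61
grasp_force: 31.9
```

Request:
{"method": "send_path", "body": {"ticks": [[[0,0,0,-0.72,0],[0,0,0,-0.72,0],[0,0,0,-0.32,0],[0,0,0,0,0]]]}}

```text
time: 19.08
position: [625.0, -352.8, 181.7]
eef_rot: [[0.992, 0.129, 0.003], [0.129, -0.992, -0.002], [0.002, 0.002, -1.0]]
force: [0.0, -0.3, -2.1]
width: 0.611
grasp_force: 32.0
```

```bash
python3 -c "
from h import *
print(tool([524.8,-46.7,176]))"
```

```text
[ -59.7483365  -316.5085168     4.92513146]
```

In the tool's units: -45.3 mm is -0.7248, -45.2 mm is -0.7232.

Request:
{"method": "send_path", "body": {"ticks": [[[0,-0.136,-0.7232,0,0],[0,-0.136,-0.7232,0,0],[0,-0.136,-0.7232,0,0],[0,-0.136,-0.7232,0,0],[0,-0.136,-0.7232,0,0],[0,-0.136,-0.7232,0,0],[0,-0.1392,-0.7248,0,0],[0,0,0,0.56,0],[0,0,0,0.56,0],[0,0,0,0.32,0],[0,0,0,0,0],[0,0,0,0,0]]]}}

```text
time: 20.58
position: [523.0, -46.3, 88.3]
eef_rot: [[0.992, 0.13, -0.003], [0.13, -0.992, 0.0], [-0.003, -0.001, -1.0]]
force: [-0.8, 0.5, -1.3]
width: 0.61
grasp_force: 33.2
```

```bash
python3 -c "
from h import *
print(tool([524.8,-46.7,85.5]))"
```

```text
[1.7753156  0.65993702 2.76870021]
```

Release, rise, back off to look at the tray.

In the tool's units: -45 mm is -0.72, -35 mm is -0.56.

Request:
{"method": "send_path", "body": {"ticks": [[[0,0.024,0.008,0.048,0],[0,0,0,0,0],[0,0,0,0,0],[0.8,0,0,0,0],[0.8,0,0,0,0],[0.8,0,0,-0.32,0],[1,0,0,-0.56,0],[1,-0.24,-0.24,-0.72,0],[1,-0.4,-0.4,-0.72,0],[1,-0.24,-0.4,-0.32,0],[1,0,0,0,0],[1,0,0,0,0]]]}}

```text
time: 22.08
position: [462.9, 10.0, 251.5]
eef_rot: [[0.992, 0.129, 0.0], [0.129, -0.992, -0.001], [0.0, 0.001, -1.0]]
force: [-0.2, 0.6, -0.3]
width: 1.001
grasp_force: 0.0
```

```bash
python3 - <<'E'
from h import *
np.set_printoptions(precision=1,suppress=True)
W=cam("wrist"); cv2.imwrite("pics/w5.png",W[0][:,:,::-1]); np.savez("w5.npz",*W)
print(proj(W,[[506.2,95.1,103],[524.8,-46.7,104],[515.5,24.2,125]]), tool([515.5,25,150]))
E
```

```text
[[222.7 161.3]
 [397.8 161.2]
 [309.5 162.4]] [ 54.3  -8.3 101.1]
```

View pics/w5.png

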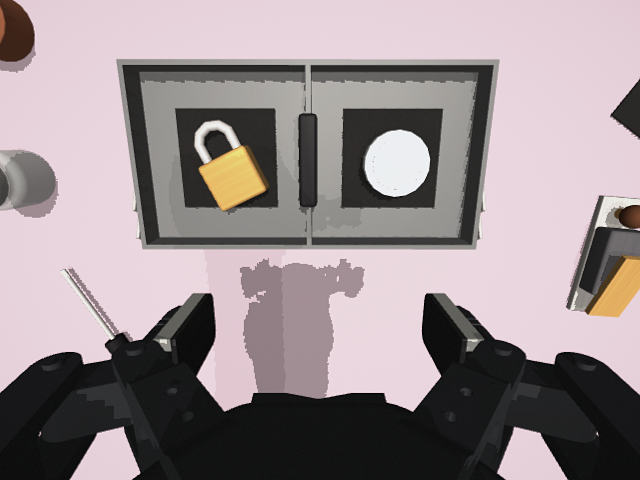

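Both are flat in the middle of their new pockets: padlock at (231,165), tin at (397,162). The handle at (308,160) lies where predicted. Next I'll grip the handle and work out the arc.

In the tool's units: 40 mm is 0.64, 30 mm is 0.48.

Request:
{"method": "send_path", "body": {"ticks": [[[0.4,0.224,-0.032,0,0],[0.4,0.32,-0.048,0.32,0],[0.4,0.32,-0.064,0.64,0],[0.4,0,0,0.48,0],[0.4,0,0,0.48,0],[0.4,0,0,0.32,0],[0.4,0,0,0.112,0],[0.4,0,0,0,0],[0,0,0,0,0],[0,0,0,0,0],[0,0,0,0,0],[0,0,0,0,0]]], "grip_n": 60}}

```text
time: 23.62
position: [516.1, 25.3, 105.7]
eef_rot: [[0.992, 0.128, 0.002], [0.128, -0.992, -0.001], [0.002, 0.002, -1.0]]
force: [1.1, -5.6, 2.4]
width: 0.148
grasp_force: 59.1
```

```bash
python3 - <<'E'
import numpy as np
q=np.linspace(0,1.658,19);a=.436+q
x=120*(np.cos(.436)-np.cos(a));z=120*(np.sin(a)-np.sin(.436))
print(np.round(np.c_[q[1:],np.diff(x),-np.diff(z)],1))
E
```

```text
[[ 0.1  5.1 -9.8]
 [ 0.2  6.  -9.3]
 [ 0.3  6.8 -8.7]
 [ 0.4  7.6 -8. ]
 [ 0.5  8.3 -7.3]
 [ 0.6  8.9 -6.5]
 [ 0.6  9.5 -5.6]
 [ 0.7 10.  -4.7]
 [ 0.8 10.4 -3.8]
 [ 0.9 10.7 -2.8]
 [ 1.  10.9 -1.8]
 [ 1.1 11.  -0.8]
 [ 1.2 11.   0.2]
 [ 1.3 11.   1.2]
 [ 1.4 10.8  2.2]
 [ 1.5 10.6  3.2]
 [ 1.6 10.2  4.2]
 [ 1.7  9.8  5.1]]
```

In the tool's units: 10 mm is 0.16, -9.8 mm is -0.1568.

Request:
{"method": "send_path", "body": {"ticks": [[[0,0.0816,0,-0.1568,0],[0,0.096,0,-0.1488,0],[0,0.1088,0,-0.1392,0],[0,0.1216,0,-0.128,0],[0,0.1328,0,-0.1168,0],[0,0.1424,0,-0.104,0],[0,0.152,0,-0.0896,0],[0,0.16,0,-0.0752,0],[0,0,0,0,0]]]}}

```text
time: 24.75
position: [577.1, 33.2, 165.4]
eef_rot: [[0.992, 0.128, -0.0], [0.128, -0.992, -0.002], [-0.0, 0.002, -1.0]]
force: [-3.5, -6.1, 1.5]
width: 0.151
grasp_force: 60.6
```

In the tool's units: 11 mm is 0.176, 10.9 mm is 0.1744.

Request:
{"method": "send_path", "body": {"ticks": [[[0,0.1664,0,-0.0608,0],[0,0.1712,0,-0.0448,0],[0,0.1744,0,-0.0288,0],[0,0.176,0,-0.0128,0],[0,0.176,0,0.0032,0],[0,0.176,0,0.0192,0],[0,0.1728,0,0.0352,0],[0,0.1696,0,0.0512,0],[0,0.1632,0,0.0672,0],[0,0.144,0,0.0752,0],[0,0,0,0,0],[0,0,0,0,0]]]}}

```text
time: 26.25
position: [683.3, 46.9, 159.1]
eef_rot: [[0.992, 0.128, 0.004], [0.128, -0.992, -0.001], [0.003, 0.001, -1.0]]
force: [4.8, -5.2, -1.0]
width: 0.147
grasp_force: 60.3
```

The tray is fully open (168.6 mm back, 53.4 mm up). I'll let go and move on to look at the plane.

In the tool's units: -50 mm is -0.8, 36.5 mm is 0.584.

Request:
{"method": "send_path", "body": {"ticks": [[[0.4,0,0,0,0],[0.4,0,0,0,0],[0.4,0,0,0,0],[0.4,0,0,-0.4,0],[0.4,0,0,-0.72,0],[1,0,0,-0.8,0],[1,-0.64,0.584,-0.48,0],[1,-0.64,0.584,-0.16,0],[1,-0.64,0.584,0,0],[1,-0.64,0.584,0,0],[1,-0.64,0.584,0,0],[1,-0.64,0.584,0,0]]]}}

```text
time: 27.75
position: [470.7, -200.9, 318.5]
eef_rot: [[0.992, 0.13, 0.001], [0.13, -0.992, -0.0], [0.001, 0.0, -1.0]]
force: [0.1, -0.8, 0.4]
width: 1.002
grasp_force: 0.0
```

Request:
{"method": "send_path", "body": {"ticks": [[[1,-0.64,0.584,0,0],[1,-0.64,0.584,0,0],[1,-0.608,0.584,0,0],[1,0,0,0,0],[1,0,0,0,0]]]}}

```text
time: 28.38
position: [369.5, -323.1, 318.3]
eef_rot: [[0.992, 0.13, 0.001], [0.13, -0.992, 0.0], [0.001, -0.0, -1.0]]
force: [-0.3, 0.3, -0.3]
width: 1.002
grasp_force: 0.0
```

```bash
python3 - <<'E'
from h import *
W=cam("wrist"); cv2.imwrite("pics/w6.png",W[0][:,:,::-1]); np.savez("w6.npz",*W)
S=cam("scene"); cv2.imwrite("pics/s6.png",S[0][120:400,80:500,::-1])
E
```

```text
(no output)
```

View pics/w6.png

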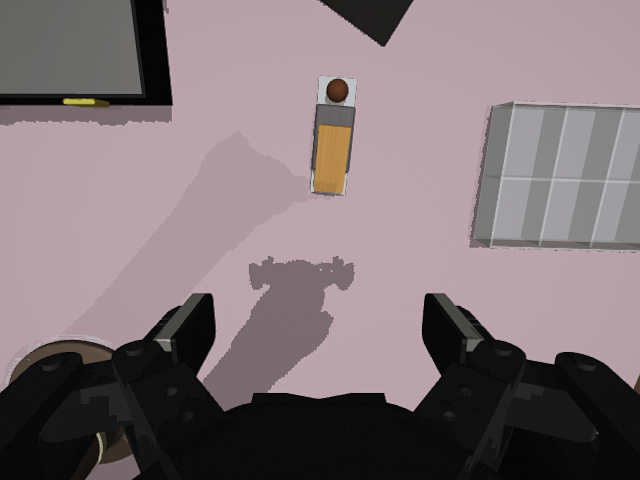

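View pics/s6.png

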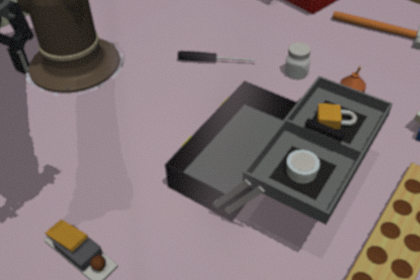

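The plane is at (332,135), knob at (337,90). In the scene view the tray is standing open with tin and padlock still in place.

```bash
python3 - <<'E'
from h import *
np.set_printoptions(precision=1,suppress=True)
z=np.load("w6.npz"); A=[z[k] for k in z]
F=ray(A,[(320,76),(357,79)],8); B=ray(A,[(311,193),(345,195)],8); print(F,B,(F.mean(0)+B.mean(0))/2,ray(A,[(337,91)],38))
print(ray(A,[(316,104),(356,106)],32),"cap",ray(A,[(318,124),(350,125)],34),ray(A,[(314,193),(345,194)],51))
for c in ([446.5,-327.3],):
  print(tool(c+[150])) 
E
```

```text
[[ 515.4 -305.3    8. ]
 [ 517.9 -349.8    8. ]] [[ 375.  -312.     8. ]
 [ 378.2 -356.3    8. ]] [ 446.6 -330.9    8. ] [[ 497.1 -327.    38. ]]
[[ 481.  -305.1   32. ]
 [ 484.9 -351.3   32. ]] cap [[ 459.4 -310.2   34. ]
 [ 463.2 -347.4   34. ]] [[ 381.2 -315.7   51. ]
 [ 384.8 -352.1   51. ]]
[ 75.   14.8 168.3]
```

In the tool's units: 50 mm is 0.8, 40 mm is 0.64, 0.08 rad / 3.1416 = 0.0255.

Request:
{"method": "send_path", "body": {"ticks": [[[1,0.4,0.096,0.64,0],[1,0.4,0.096,0.64,0],[1,0.408,0.0864,0.64,0],[1,0,0,0.64,0.0255],[1,0,0,0.8,0],[1,0,0,0.48,0],[1,0,0,0.48,0],[1,0,0,0,0],[1,0,0,0,0]]], "grip_n": 80}}

```text
time: 29.6
position: [447.4, -330.9, 49.1]
eef_rot: [[0.999, 0.051, 0.001], [0.051, -0.999, -0.0], [0.001, 0.0, -1.0]]
force: [-0.6, -0.4, -0.3]
width: 1.002
grasp_force: 0.0
```

```bash
python3 -c "
from h import *
print(tool([446.6,-330.5,7]),manip.get_state()['position'])"
```

```text
[-0.81907964 -0.4213703  42.1451869 ] [ 447.39172532 -330.86804731   49.14620903]
```

In the tool's units: 22 mm is 0.352, 15 mm is 0.24.

Request:
{"method": "send_path", "body": {"ticks": [[[1,-0.016,0,0.352,0],[1,0,0,0.24,0],[1,0,0,0.08,0],[1,0,0,0,0],[0.5,0,0,0,0],[0,0,0,0,0],[0,0,0,0,0],[0,0,0,0,0],[0,0,0,0,0]]], "grip_n": 80}}

```text
time: 30.72
position: [445.6, -331.5, 7.0]
eef_rot: [[0.999, 0.05, 0.001], [0.05, -0.999, -0.001], [0.001, 0.001, -1.0]]
force: [-1.0, -0.1, 4.9]
width: 0.526
grasp_force: 83.7
```

Request:
{"method": "send_path", "body": {"ticks": [[[0,0,0,-0.32,0],[0,0,0,-0.64,0],[0,0,0,-0.8,0],[0,0,0,-0.8,0],[0,0,0,0,0]]]}}

```text
time: 31.35
position: [446.9, -332.4, 169.8]
eef_rot: [[0.999, 0.05, 0.005], [0.05, -0.999, -0.004], [0.005, 0.004, -1.0]]
force: [0.2, 0.3, -5.8]
width: 0.522
grasp_force: 83.6
```

In the tool's units: -10 mm is -0.16, 0.18 rad / 3.1416 = 0.0573.

```bash
python3 -c "
from rig import manip;print(manip.get_state()['qpos'])"
```

```text
[ 0.7636986   0.37094726 -0.26887026  1.82530996  0.11929054  0.95419495
 -1.07744294]
```

Request:
{"method": "send_path", "body": {"ticks": [[[0,0,0,-0.16,0.0573],[0,0,0,-0.16,0.0573],[0,0,0,0,0.0573],[0,0,0,0,0]]]}}

```text
time: 31.85
position: [444.2, -330.6, 184.4]
eef_rot: [[0.883, -0.47, -0.003], [-0.47, -0.883, 0.001], [-0.003, 0.0, -1.0]]
force: [-0.1, 0.2, -5.9]
width: 0.521
grasp_force: 83.3
```

```bash
python3 -c "
from rig import manip;print(manip.get_state()['qpos'])"
```

```text
[ 0.68023821  0.34611998 -0.16165839  1.81548855  0.0656754   0.98842515
 -1.56791882]
```

The wrist joint would run out of range that way, so I'll turn the other way round, to yaw 1.70.

In the tool's units: -0.182 rad / 3.1416 = -0.0579.

Request:
{"method": "send_path", "body": {"ticks": [[[0,0,0,0,-0.0579],[0,0,0,0,-0.0579],[0,0,0,0,-0.0579],[0,0,0,0,-0.0579],[0,0,0,0,-0.0579],[0,0,0,0,-0.0579],[0,0,0,0,-0.0579],[0,0,0,0,-0.0579],[0,0,0,0,-0.0579],[0,0,0,0,-0.0579],[0,0,0,0,-0.0579],[0,0,0,0,-0.0579]]]}}

```text
time: 33.35
position: [444.4, -331.0, 184.9]
eef_rot: [[-0.133, 0.991, -0.002], [0.991, 0.133, 0.001], [0.002, -0.001, -1.0]]
force: [0.5, 0.0, -5.1]
width: 0.52
grasp_force: 83.3
```

Request:
{"method": "send_path", "body": {"ticks": [[[0,0,0,0,0],[0,0,0,0,0]]]}}

```text
time: 33.6
position: [444.8, -331.3, 185.5]
eef_rot: [[-0.12, 0.993, -0.001], [0.993, 0.12, 0.001], [0.001, -0.001, -1.0]]
force: [0.4, 0.6, -5.7]
width: 0.52
grasp_force: 83.3
```

```bash
python3 -c "
from h import *
R=np.array(manip.get_state()['eef_rot']);print(np.arctan2(R[1,0],R[0,0]),tool([515.5,24.2,190]),manip.get_state()['qpos'])"
```

```text
1.6914188048737204 [344.39302723 112.95484266  -4.24001697] [ 1.01620456  0.40401753 -0.59848164  1.79150222  0.26133096  1.0270215
  0.43905323]
```

In the tool's units: 43.4 mm is 0.6944, 14.1 mm is 0.2256.

Request:
{"method": "send_path", "body": {"ticks": [[[0,0.688,0.2256,0,0],[0,0.688,0.2256,0,0],[0,0.688,0.2256,0,0],[0,0.688,0.2256,0,0],[0,0.688,0.2256,0,0],[0,0.688,0.2256,0,0],[0,0.688,0.2256,0,0],[0,0.6944,0.2272,0,0],[0,0,0,0,0],[0,0,0,0.64,0],[0,0,0,0.48,0],[0,0,0,0,0]]]}}

```text
time: 35.1
position: [513.2, 23.5, 114.3]
eef_rot: [[-0.121, 0.993, -0.005], [0.993, 0.121, -0.001], [0.0, -0.005, -1.0]]
force: [-0.4, -0.1, -5.6]
width: 0.522
grasp_force: 83.8
```

```bash
python3 - <<'E'
from h import *
R=np.array(manip.get_state()['eef_rot']);print(np.arctan2(R[1,0],R[0,0]),tool([515.5,24.2,11.3]))
W=cam("wrist"); cv2.imwrite("pics/w7.png",W[0][:,:,::-1])
E
```

```text
1.6925245279292744 [  0.40279438   2.86160609 102.97726609]
```

View pics/w7.png

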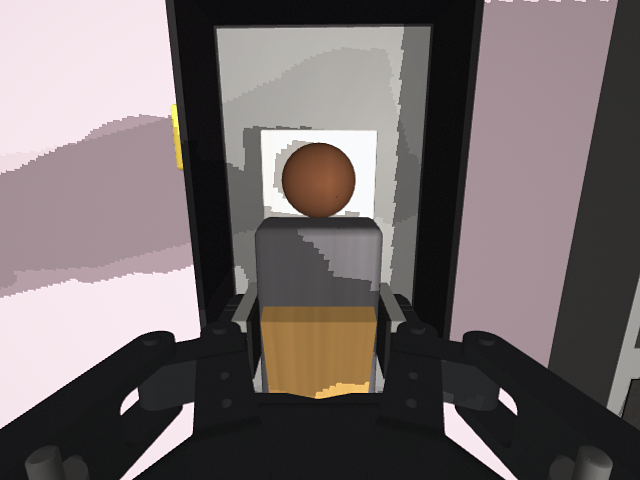

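The plane is held square, sole at (318,150), centred between the compartment walls. I'll lower it.

In the tool's units: 30 mm is 0.48, 25 mm is 0.4.

Request:
{"method": "send_path", "body": {"ticks": [[[0,0.0064,0.032,0.48,0],[0,0,0,0.48,0],[0,0,0,0.4,0],[0,0,0,0.16,0],[0,0,0,0,0],[0,0,0,0,0]]]}}

```text
time: 35.9
position: [518.0, 25.1, 22.5]
eef_rot: [[-0.122, 0.992, 0.002], [0.992, 0.122, -0.0], [-0.0, 0.002, -1.0]]
force: [-0.3, 0.7, -5.6]
width: 0.517
grasp_force: 83.7
```

```bash
python3 -c "
from h import *
print(tool([515.5,24.2,11.3]))"
```

```text
[-0.53026259 -2.65028606 11.21584918]
```

In the tool's units: 6 mm is 0.096, 4 mm is 0.064.

Request:
{"method": "send_path", "body": {"ticks": [[[0,-0.008,-0.032,0.096,0],[0,0,0,0.064,0],[0,0,0,0.016,0],[0,0,0,0,0],[0,0,0,0,0]]]}}

```text
time: 36.52
position: [515.0, 23.9, 11.0]
eef_rot: [[-0.123, 0.992, 0.0], [0.992, 0.123, -0.001], [-0.001, -0.0, -1.0]]
force: [-4.7, -0.7, 7.6]
width: 0.525
grasp_force: 85.7
```

Request:
{"method": "send_path", "body": {"ticks": [[[0.4,0,0,0,0],[1,0,0,0,0],[1,0,0,0,0],[1,0,0,0,0],[1,0,0,-0.24,0],[1,0,0,-0.56,0],[1,0,0,-0.8,0],[1,0,0,-0.8,0],[1,-0.32,-0.16,-0.8,0],[1,-0.64,-0.24,-0.32,0],[1,0,0,0,0],[1,0,0,0,0]]]}}

```text
time: 38.02
position: [496.9, -37.9, 230.3]
eef_rot: [[-0.123, 0.992, -0.001], [0.992, 0.123, 0.0], [0.0, -0.001, -1.0]]
force: [0.1, -0.0, -0.4]
width: 0.997
grasp_force: 0.0
```

```bash
python3 - <<'E'
from h import *
W=cam("wrist"); cv2.imwrite("pics/w8.png",W[0][:,:,::-1]); np.savez("w8.npz",*W)
E
```

View pics/w8.png

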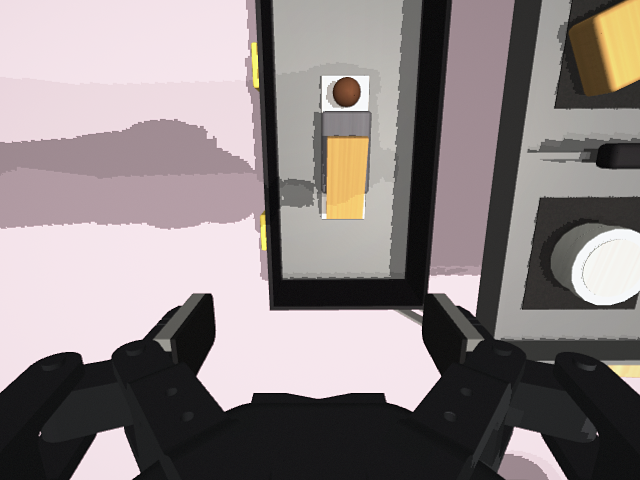

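The plane lies straight in the compartment at (345,148), and the tray is still open on the right.

The manual's scale: shifts go in shares of 62.5 mm and turns go in shares of pi rad. Converting my numbers, 0.174 rad / 3.1416 = 0.0554.

```bash
python3 - <<'E'
from h import *
np.set_printoptions(precision=1,suppress=True)
z=np.load("w8.npz"); A=[z[k] for k in z]
F=ray(A,[(320,76),(370,76)],12); k=ray(A,[(347,92)],43)
u=np.array([-.13,.99,0]); v=np.array([.99,.13,0]);b=np.array([515.5,24.2,0])
for n,p in(("front",F.mean(0)-70*u),("knob",k[0]-52*u)): print(n,p,(p-b)@v,(p-b)@u)
E
```

```text
front [514.8  26.3  12. ] -0.4643740742464224 2.1376665439938334
knob [514.5  25.7  43. ] -0.7500543703165418 1.626588539733463
```

Request:
{"method": "send_path", "body": {"ticks": [[[1,0,0,0,0.0554],[1,0,0,0,0.0554],[1,0,0,0,0.0554],[1,0,0,0,0.0554],[1,0,0,0,0.0554],[1,0,0,0,0.0554],[1,0,0,0,0.0554],[1,0,0,0,0.0554],[0.4,0,0,0,0.0554],[0.4,0,0,0,0],[0.4,0,0,0,0]]]}}

```text
time: 39.45
position: [497.4, -37.5, 229.7]
eef_rot: [[0.991, 0.133, -0.001], [0.133, -0.991, 0.0], [-0.001, -0.001, -1.0]]
force: [0.2, 0.0, 0.3]
width: 0.403
grasp_force: 0.0
```

```bash
python3 -c "
from h import *
R=np.array(manip.get_state()['eef_rot']);print(np.arctan2(R[1,0],R[0,0]),tool([683.3,46.9,159]))"
```

```text
0.1331083721288698 [195.5334122  -58.90893417  70.5911498 ]
```

In the tool's units: 39.5 mm is 0.632, -11.8 mm is -0.1888.

Request:
{"method": "send_path", "body": {"ticks": [[[0.4,0.624,-0.1888,0,0],[0.4,0.624,-0.1888,0,0],[0.4,0.624,-0.1888,0,0],[0.4,0.624,-0.1888,0,0],[0.4,0.632,-0.1872,0,0],[0.4,0,0,0.4,0],[0.4,0,0,0,0],[0.4,0,0,0,0]]]}}

```text
time: 40.45
position: [683.9, 44.7, 205.7]
eef_rot: [[0.992, 0.128, 0.0], [0.128, -0.992, 0.0], [0.0, -0.0, -1.0]]
force: [-0.1, 0.7, 1.0]
width: 0.401
grasp_force: 0.0
```

```bash
python3 - <<'E'
from h import *
np.set_printoptions(precision=1,suppress=True)
print(tool([683.3,46.9,159]))
W=cam("wrist"); f=W[0]; h=np.array([682.6,46.2,178]); p=proj(W,h); print(p)
cv2.imwrite("pics/w9.png",f[:,:,::-1])
E
```

```text
[-0.3 -2.2 46.7]
[[316.6 278.8]]
```

View pics/w9.png

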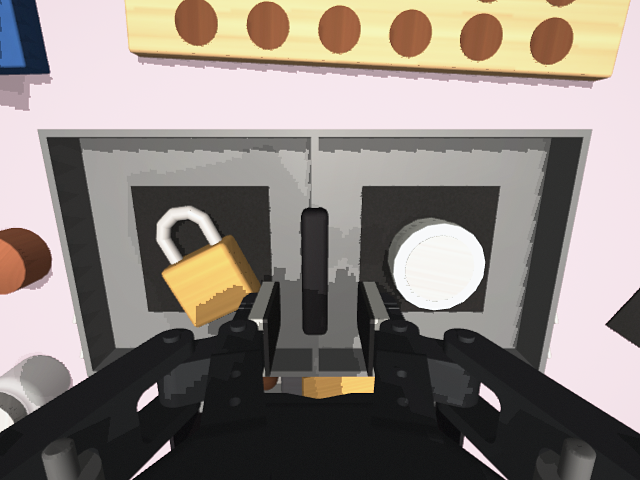

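The handle, around (315,270), sits between the fingers, with the pocket contents clear of them. I'll grip it.

In the tool's units: 20 mm is 0.32, 6 mm is 0.096.

Request:
{"method": "send_path", "body": {"ticks": [[[0.4,0,-0.032,0.32,0],[0.4,0,0,0.32,0],[0.4,0,0,0.096,0],[0.4,0,0,0,0],[0,0,0,0,0],[0,0,0,0,0],[0,0,0,0,0],[0,0,0,0,0]]], "grip_n": 60}}

```text
time: 41.5
position: [684.1, 46.9, 159.9]
eef_rot: [[0.992, 0.127, 0.001], [0.127, -0.992, -0.0], [0.001, 0.0, -1.0]]
force: [1.1, -1.9, 3.7]
width: 0.15
grasp_force: 59.7
```

```bash
python3 - <<'E'
import numpy as np
q=np.linspace(1.65,0,25);a=.436+q
x=120*(np.cos(.436)-np.cos(a));z=120*(np.sin(a)-np.sin(.436))
print(np.round(np.c_[q[1:],np.diff(x),-np.diff(z)],1))
E
```

```text
[[ 1.6 -7.3 -3.8]
 [ 1.5 -7.6 -3.3]
 [ 1.4 -7.8 -2.8]
 [ 1.4 -7.9 -2.2]
 [ 1.3 -8.1 -1.7]
 [ 1.2 -8.2 -1.1]
 [ 1.2 -8.2 -0.6]
 [ 1.1 -8.2  0. ]
 [ 1.  -8.2  0.6]
 [ 1.  -8.2  1.1]
 [ 0.9 -8.1  1.7]
 [ 0.8 -7.9  2.2]
 [ 0.8 -7.8  2.8]
 [ 0.7 -7.6  3.3]
 [ 0.6 -7.3  3.8]
 [ 0.6 -7.   4.3]
 [ 0.5 -6.7  4.8]
 [ 0.4 -6.4  5.2]
 [ 0.3 -6.   5.7]
 [ 0.3 -5.6  6.1]
 [ 0.2 -5.2  6.4]
 [ 0.1 -4.7  6.8]
 [ 0.1 -4.2  7.1]
 [ 0.  -3.7  7.4]]
```

In the tool's units: -8.2 mm is -0.1312, -8.1 mm is -0.1296.

Request:
{"method": "send_path", "body": {"ticks": [[[0,-0.1168,0,-0.0608,0],[0,-0.1216,0,-0.0528,0],[0,-0.1248,0,-0.0448,0],[0,-0.1264,0,-0.0352,0],[0,-0.1296,0,-0.0272,0],[0,-0.1312,0,-0.0176,0],[0,-0.1312,0,-0.0096,0],[0,-0.1312,0,0,0],[0,-0.1312,0,0.0096,0],[0,-0.1312,0,0.0176,0],[0,-0.1296,0,0.0272,0],[0,-0.1264,0,0.0352,0]]]}}

```text
time: 43.0
position: [586.4, 34.3, 169.5]
eef_rot: [[0.992, 0.127, -0.003], [0.127, -0.992, -0.001], [-0.003, 0.001, -1.0]]
force: [-5.0, -1.6, 8.0]
width: 0.145
grasp_force: 60.5
```

Request:
{"method": "send_path", "body": {"ticks": [[[0,-0.1248,0,0.0448,0],[0,-0.1216,0,0.0528,0],[0,-0.1168,0,0.0608,0],[0,-0.112,0,0.0688,0],[0,-0.1072,0,0.0768,0],[0,-0.1024,0,0.0832,0],[0,-0.096,0,0.0912,0],[0,-0.0896,0,0.0976,0],[0,0,0,0,0]]]}}

```text
time: 44.12
position: [532.3, 27.3, 131.7]
eef_rot: [[0.992, 0.127, -0.005], [0.127, -0.992, -0.001], [-0.005, 0.0, -1.0]]
force: [-5.8, -2.5, -2.3]
width: 0.145
grasp_force: 59.5
```

In the tool's units: 7 mm is 0.112, 6.8 mm is 0.1088.

Request:
{"method": "send_path", "body": {"ticks": [[[0,-0.08,0,0.096,0],[0,-0.072,0,0.1024,0],[0,-0.064,0,0.1088,0],[0,-0.0528,0,0.112,0],[0,0,0,0,0],[0,0,0,0,0]]]}}

```text
time: 44.88
position: [516.9, 25.3, 106.6]
eef_rot: [[0.992, 0.127, -0.003], [0.127, -0.992, -0.001], [-0.003, 0.001, -1.0]]
force: [-7.3, -2.7, 1.4]
width: 0.149
grasp_force: 59.9
```

In the tool's units: 1.5 mm is 0.024, -1 mm is -0.016.

Request:
{"method": "send_path", "body": {"ticks": [[[0,-0.016,0,0.024,0],[0,0,0,0.016,0],[0,0,0,0,0],[0,0,0,0,0]]]}}

```text
time: 45.38
position: [516.9, 25.3, 106.3]
eef_rot: [[0.992, 0.127, -0.0], [0.127, -0.992, -0.001], [-0.0, 0.001, -1.0]]
force: [-11.1, -3.1, 21.1]
width: 0.145
grasp_force: 62.6
```

The tray is down on its stop: 21 N upward and no more travel. I'll release, rise and check.

In the tool's units: -45 mm is -0.72, -30 mm is -0.48.

Request:
{"method": "send_path", "body": {"ticks": [[[0,0.008,0,-0.024,0],[0.4,0,0,0,0],[0.4,0,0,0,0],[0.4,0,0,0,0],[0.4,0,0,-0.4,0],[0.4,-0.16,0,-0.72,0],[1,-0.32,0,-0.72,0],[1,-0.368,0,-0.48,0],[1,0,0,0,0],[1,0,0,0,0],[1,0,0,0,0]]]}}

```text
time: 46.75
position: [465.1, 18.9, 249.7]
eef_rot: [[0.992, 0.128, -0.002], [0.128, -0.992, 0.0], [-0.002, -0.001, -1.0]]
force: [0.1, -0.6, -0.1]
width: 0.999
grasp_force: 0.0
```

```bash
python3 - <<'E'
from h import *
np.set_printoptions(precision=1,suppress=True)
W=cam("wrist"); cv2.imwrite("pics/w10.png",W[0][:,:,::-1])
print(proj(W,[[506.2,95.1,103],[524.8,-46.7,104],[515.5,24.2,125]]))
v=np.array([.9916,.1296,0]);u=np.array([-.1296,.9916,0]);b=np.array([515.5,24.2,105])
print(proj(W,[b+sx*75*v+sy*145*u for sx,sy in((1,1),(1,-1),(-1,-1),(-1,1))]))
E
```

```text
[[233.  165.3]
 [408.8 165. ]
 [320.9 166.7]]
[[128.1  63.9]
 [513.6  63. ]
 [488.2 253.4]
 [153.5 253.9]]
```

View pics/w10.png

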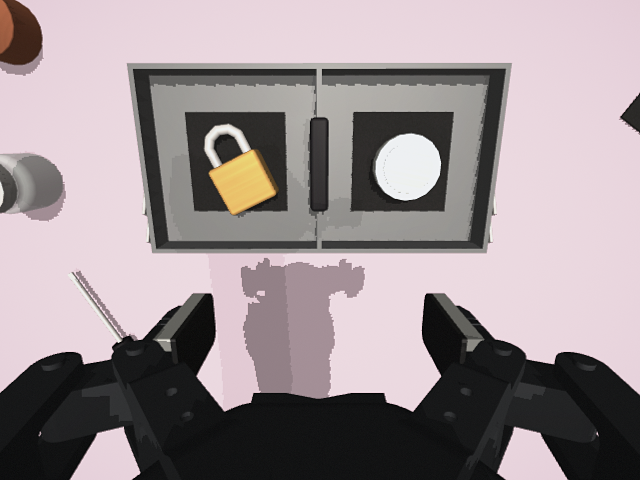

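The tray rim is where predicted for shut, with corners (128,64), (512,64), (487,252) and (153,253). The padlock at (241,170) and the tin at (408,167) are both centred and let go, so I'll hand in.

```bash
python3 -c "
from rig import manip;print(manip.finish_job())"
```

```text
the job is handed in; nothing more can be done
None
```

I handed the job in at about 47 s: tin and padlock are swapped and centred, the plane lies within about 2 mm of the compartment's middle, the tray was lowered shut by its handle, and the jar and oil can were left alone; the hand-in call returned no verdict.

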